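Put the seasonings back on a full kitchen shelf

TASK

The pepper mill and the wooden spice box have been left out on the worktop in front of the plywood shelf. Stand the mill upright in the free place up on the shelf board, and slide the spice box, long side along the shelf, into the free bay on the worktop beneath the board, until it is wholly under the board. Set both down without dropping or tipping them, do not let the box bump or scrape the shelf, do not knock the shelf or its rail, and do not touch any of the other things.

Things in the scene. Friction and masses are not known exactly. Their poses are not given: they have to be found in the camera images.
- shelf: Fixed plywood shelf on the worktop. Origin on the worktop under the board's middle; x points away from the robot (depth), y left along the shelf, z up. Board 130 mm deep, 640 mm long, 18 mm thick, underside at 110 mm, top at 128 mm height. Open at front and back; side panels at its ends, 18 mm thick, inner faces at y = -301 and +301 mm, x from -55 to +55 mm. The worktop is the floor of the bays.
- front_edge (a point): Middle of the board's front upper edge (shelf frame: x -65, y 0, z 128 mm). Three things stand on the board and three under it, each in one of four places side by side, about 150 mm apart along y (about -225, -75, +75, +225 mm), those above at mid-depth, those below standing out some 40 mm in front of the edge. One place above and one below is free; which ones differs each time.
- rail (a point): Middle of the fixed 10 mm steel hook rail, 108 mm behind the board's mid-depth at 320 mm height, on two posts at y = -300 and +300 mm. A ladle, a whisk and spare hooks hang from it behind the board (between x = +75 and +195 mm).
- spice_box: Loose closed wooden spice box: 64 mm deep (its x), 130 mm long (its y), 56 mm high with its flat lid, 0.3 to 0.56 kg, slides on the worktop. Starts standing on the worktop in front of the shelf, turned up to 23 degrees. Origin at the centre of its underside.
- pepper_mill: Loose upright wooden pepper mill, 146 mm high, 0.2 to 0.33 kg: round foot of 58 mm diameter, waist of 40 mm at 55 mm height, cylindrical head of 50 mm diameter from 90 to 130 mm height (grip it there), shoulder and small steel button above. Starts standing on the worktop in front of the shelf. Origin at the centre of its underside.
- biscuit_tin: moves freely, bystander: leave it exactly as it is. Round metal tin, 111 mm diameter, 71 mm high, under the board. Origin at the centre of its underside.
- butter_dish: moves freely, bystander: leave it exactly as it is. White ceramic butter dish, square 112 by 110 mm, 76 mm high with its knob, under the board. Origin at the centre of its underside.
- squat_jar: moves freely, bystander: leave it exactly as it is. Squat white ceramic jar with a wide cork stopper, 108 mm diameter, 80 mm high, under the board. Origin at the centre of its underside.
- crock: moves freely, bystander: leave it exactly as it is. White ceramic crock with a cork-rimmed lid, 110 mm diameter, 131 mm high with its knob, on the board. Origin at the centre of its underside.
- tumbler: moves freely, bystander: leave it exactly as it is. Glass tumbler, 74 mm diameter, 100 mm high, on the board. Origin at the centre of its underside.
- tea_caddy: moves freely, bystander: leave it exactly as it is. Square metal tea caddy, 98 by 98 mm, 119 mm high with its knob, on the board. Origin at the centre of its underside.
- mortar: moves freely, bystander: leave it exactly as it is. Stone mortar, 112 mm diameter, 75 mm high, on the worktop beyond the shelf's left end. Origin at the centre of its underside.
- scoop: moves freely, bystander: leave it exactly as it is. Plastic scoop lying on the worktop beyond the shelf's right end: pan 80 by 56 mm, 36 mm high, along its +x; round handle 85 mm long along its -x. Origin under the joint of pan and handle.
There are look-alikes about, which are no part of the job. Leave any purple or turquoise look-alike of the spice_box alone.

How it is judged (in metres and radians):
At the end, for the whole second after the job is handed in: Box flat on the worktop under the board, sticking out at most 6 mm, long side along the shelf within 0.15 rad; mill upright (0.08 rad) on the board, its foot on it (centre 41 mm from the middle in depth, 296 mm in length, at most); both at rest; all others within 8 mm of their start (x of spice_box in the frame of shelf between -0.039 and 0.039 m and y of spice_box in the frame of shelf between -0.24 and 0.24 m and height (world z) of spice_box below 0.008 m and angle between each of spice_box, pepper_mill's own z axis and vertical below 0.08 rad and angle between the x axis of spice_box and the x axis of shelf, either way round below 0.15 rad and linear speed of each of spice_box, pepper_mill below 0.01 m/s and x of pepper_mill in the frame of shelf between -0.041 and 0.041 m and y of pepper_mill in the frame of shelf between -0.296 and 0.296 m and z of pepper_mill in the frame of shelf between 0.122 and 0.134 m and distance of each of biscuit_tin, butter_dish, squat_jar, crock, tumbler, tea_caddy, mortar, scoop from where it was at the start of the episode below 0.008 m); the robot touches nothing.
It fails at once if one of the other eight things is touched by the box, the mill or the robot (0.5 N), or shifted by 8 mm ((contact force between any of spice_box, pepper_mill, the fingers, the arm and biscuit_tin above 0.5 N or distance of biscuit_tin from where it was at the start of the episode above 0.008 m) or (contact force between any of spice_box, pepper_mill, the fingers, the arm and butter_dish above 0.5 N or distance of butter_dish from where it was at the start of the episode above 0.008 m) or (contact force between any of spice_box, pepper_mill, the fingers, the arm and squat_jar above 0.5 N or distance of squat_jar from where it was at the start of the episode above 0.008 m) or (contact force between any of spice_box, pepper_mill, the fingers, the arm and crock above 0.5 N or distance of crock from where it was at the start of the episode above 0.008 m) or (contact force between any of spice_box, pepper_mill, the fingers, the arm and tumbler above 0.5 N or distance of tumbler from where it was at the start of the episode above 0.008 m) or (contact force between any of spice_box, pepper_mill, the fingers, the arm and tea_caddy above 0.5 N or distance of tea_caddy from where it was at the start of the episode above 0.008 m) or (contact force between any of spice_box, pepper_mill, the fingers, the arm and mortar above 0.5 N or distance of mortar from where it was at the start of the episode above 0.008 m) or (contact force between any of spice_box, pepper_mill, the fingers, the arm and scoop above 0.5 N or distance of scoop from where it was at the start of the episode above 0.008 m)).
It fails at once if the spice box bumps or scrapes the shelf (board, side panels) (contact force between spice_box and shelf above 0.5 N).
It fails at once if the robot knocks the shelf, its rail or what hangs on it (more than 5 N) (contact force between any of the fingers, the arm and shelf above 5 N).
It fails at once if the pepper mill is dropped (falls freely at more than 0.45 m/s) or laid over ((linear speed of pepper_mill above 0.45 m/s and contact force between the fingers and pepper_mill below 0.05 N) or angle between pepper_mill's own z axis and vertical above 0.7 rad).
It fails at once if the spice box is dropped (falls freely at more than 0.45 m/s) or tipped over ((linear speed of spice_box above 0.45 m/s and contact force between the fingers and spice_box below 0.05 N) or angle between spice_box's own z axis and vertical above 0.7 rad).
It also fails if it takes over 72 s, if anything falls off the work surface, if the arm or the gripper's body presses on something with over 40 N, if the wrist force passes 120 N, or if a joint passes its speed limit or range.

ROBOT

A 6-joint arm with a two-finger parallel gripper is mounted at the origin on the work surface. World frame = base frame: x ahead of the robot, y to its left, z up, the work surface at z = 0. Lengths are in m, angles in degrees, forces in N, time in s.
With the tool pointing down it reaches from about 0.25 to 0.725 m from the base axis. Payload 9.7 kg.
Tool frame: the origin (TCP) lies midway between the tips of the shut fingers; the grasp point (between the pads) lies 19 mm behind it; z points along the fingers, y is the line along which they close (so a half turn about z gives the same grasp; the last joint's range is limited). The gripper opens to 85 mm and grips with 20 to 120 N. Pads are 22 mm wide; open, the fingers measure 114 mm over their backs; the gripper's body (76 mm by 85 mm) begins 54 mm behind the grasp point. The pads swing forward as they close: fully open they stand 13 mm farther back than shut.
Start: joints at [-66.864, 4.979, 10.078, 95.1, 0, 90], TCP at [0.216, -0.506, 0.231] pointing down, gripper open.
Joint ranges: [-179.16, 179.16], [-48.56, 103.87], [-65.8, 70.77], [-126.05, 130.52], [-82.76, 87.17], [-180, 180]. Speed limits (degrees/s): [127.2, 127.2, 147.25, 180, 180, 180].

INTERFACE

Orientations are given as [roll, pitch, yaw] about the fixed x, y, z axes, in that order (R = Rz(yaw) Ry(pitch) Rx(roll)).
In Python, from workcell import bot gives the robot as it stands.
- The arm moves only by the shell command python3 -m crank 'ROWS' [FORCE]. ROWS is JSON, a list of rows, each an object with "gripper": the finger opening in mm, from 0 to 85.4; "travel": the shift along the tool's x, y, z in mm, a list of three; "twist": the turn, a rotation vector about the tool's x, y, z in rad, a list of three. In form: [{"gripper": gripper, "travel": [tx, ty, tz], "twist": [rx, ry, rz]}, ...]. A call has 1 to 12 rows; each row shifts and turns the commanded pose from where the row before left it, along the tool's axes as they then stand; what a row does not reach is not made up. A row lasts 1/8 s, in which the tool goes at most 62.5 mm and 10.7 degrees, less where a joint would pass 70% of its speed; a pose out of reach is approached as far as the arm can. A call is refused whole if a number of a shift passes 62.5 or a number of a turn 0.188, either way. A call with a gripper value outside its range is refused whole. The fingers move at their own pace and stop on an object; FORCE is the grip in N (left out, the last holds). Time passes only in rows, so rows that do not move let the fingers close. It gives the time, the measured TCP pose, the force, the opening and the grip force at its end, in the units of the state.
- bot.get_obs(): the state, without advancing time (a new reading comes with each control period).
- bot.camera(name): name is "side" or "top"; returns the picture (384x512x3 uint8, red, green, blue); there is no depth.
- bot.calibration(name): a dict with "vfov" (degrees; the focal length in pixels is half the picture's height over the tangent of half this angle, whatever the lens; pixels are square), "cx", "cy" (the principal point, pixels), "camera_from_world" (4x4, takes a point from world to camera coordinates). Camera axes: x right, y down, z forward; pixel columns grow to the right and rows downward; lengths in m; the calibration is good to about 2 mm. A picture is of the moment at which its call begins. calibration takes no time and is no camera call.
- bot.job_done(): hands the job in; it is judged then, once.
The state is a dict: "time": time; "q": joint angles; "qd": joint speeds; "joint_efforts": joint torques, N m; "ee_pos": TCP position; "tcp_rot": TCP orientation; "wrist_force": force on the tool from outside, world axes, zero at the start; "torque": the same for the moment, N m; "opening": finger opening in m; "grasp_force": force on a finger pad.
Only numpy, scipy, OpenCV 4.12 (cv2) and the standard library are available. Lean on these libraries where they do the work, as an engineer would, in place of code of your own. Each camera call takes 0.05 s, during which the arm holds its last target. There are 200 camera calls.

## Working session

There is one attempt and no reset: what is moved stays moved. The work goes in short steps, Python scripts to look and compute and a shell command to move; the robot and the scene stay as the last step left them, time stands still between calls to the robot, and variables do not carry over. Pictures are saved under pics/ and viewed, at most 10 in all, crops included, and the job is handed in when it is done.

```bash
mkdir -p pics; cat > h.py <<'E'
import numpy as np, cv2
from workcell import bot
def ray(name,u,v):
    c=bot.calibration(name); f=192/np.tan(np.radians(c["vfov"]/2))
    T=np.array(c["camera_from_world"]); R=T[:3,:3]; o=-R.T@T[:3,3]
    return o, R.T@np.array([(u-c["cx"])/f,(v-c["cy"])/f,1])
def at(name,u,v,z):
    o,d=ray(name,u,v); return (o+d*(z-o[2])/d[2]).round(4)
def pix(name,p):
    c=bot.calibration(name); f=192/np.tan(np.radians(c["vfov"]/2))
    q=(np.array(c["camera_from_world"])@np.append(p,1))[:3]; return (q[:2]/q[2]*f+[c["cx"],c["cy"]]).round(1)
def shot(name,fn,crop=None,s=1):
    im=bot.camera(name)[:,:,::-1]
    cv2.imwrite("pics/raw_"+fn,im)
    if crop: x0,y0,x1,y1=crop; im=im[y0:y1,x0:x1]
    cv2.imwrite("pics/"+fn,cv2.resize(im,None,fx=s,fy=s,interpolation=cv2.INTER_CUBIC))
E
python3 - <<'E'
from h import *
for n in("top","side"):
    shot(n,n+"1.png",None,1.5); c=bot.calibration(n); print(n,c["vfov"],c["cx"],c["cy"],np.array(c["camera_from_world"]).round(3).tolist(), ray(n,256,192))
o=bot.get_obs(); print(o["ee_pos"],o["tcp_rot"],o["time"])
E
```

```text
top 42.26888826371992 251.56444459909758 190.19756661146323 [[-0.024, -1.0, -0.001, 0.023], [-0.993, 0.024, -0.115, 0.598], [0.115, -0.002, -0.993, 1.62], [0.0, 0.0, 0.0, 1.0]] (array([0.40775459, 0.01173129, 1.67851429]), array([ 0.11119137, -0.01061987, -0.99378902]))
side 45.71932289786236 260.53329936399297 185.4329431345555 [[-0.761, -0.649, -0.008, 0.431], [-0.386, 0.462, -0.799, 0.369], [0.522, -0.604, -0.602, 1.469], [0.0, 0.0, 0.0, 1.0]] (array([-0.29673199,  0.9969387 ,  1.18219816]), array([ 0.52441072, -0.59107296, -0.61313389]))
[ 0.2160255  -0.50559069  0.23065373] [-1.79932071e+02  1.65402984e-03  2.31373072e+01] 0.1
```

View pics/top1.png

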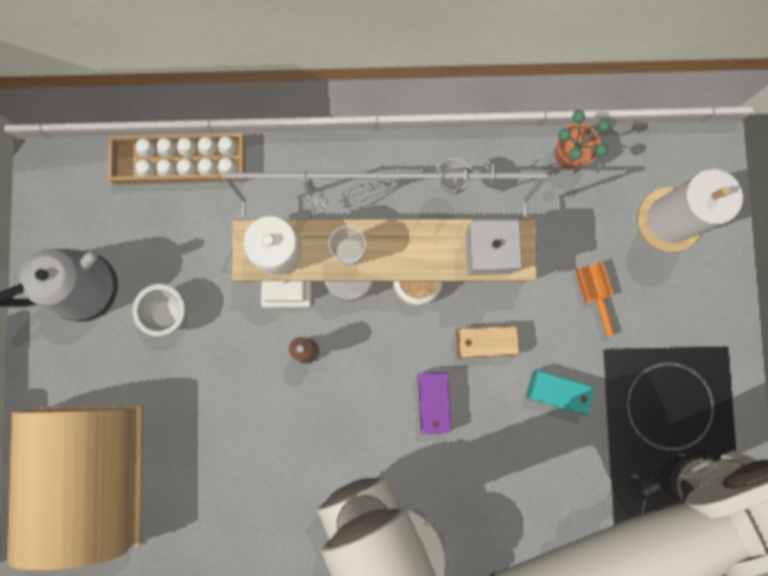

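View pics/side1.png

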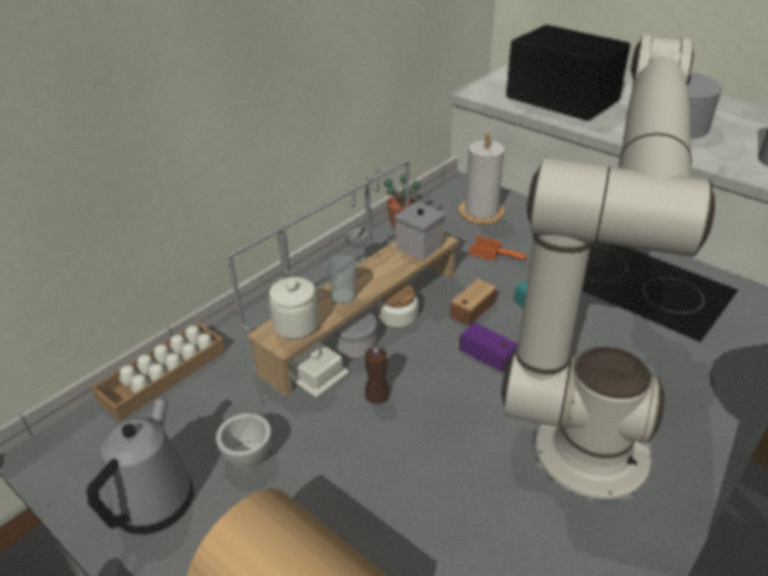

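The free places are above at y≈-75, between the tumbler (348,246) and the caddy (496,246), and below at y≈-225 at the right end. The mill is at (303,350), the box at (488,341). Pixel positions are in the 1.5x top view.

```bash
python3 - <<'E'
from h import *
im=cv2.imread("pics/raw_top1.png")[140:270,150:370]
im=cv2.resize(im,None,fx=3.6,fy=3.6,interpolation=cv2.INTER_CUBIC)
cv2.imwrite("pics/c1.png",im)
E
```

```text
(no output)
```

View pics/c1.png

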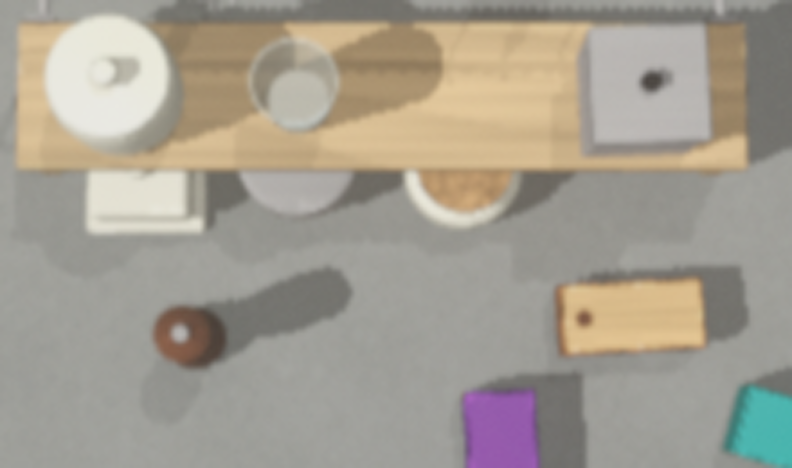

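```bash
python3 - <<'E'
from h import *
P=lambda x,y,z: at("top",(x+.5)/3.6+149.5,(y+.5)/3.6+139.5,z)
b={k:P(*v,.128) for k,v in dict(FL=(16,170),FR=(748,170),BR=(748,22),BL=(18,22)).items()}
for k in b: print(k,b[k])
print("len",np.linalg.norm(b["FL"]-b["FR"]),"dep",np.linalg.norm(b["FL"]-b["BL"]))
c=[P(*v,.056) for v in ((563,286),(701,279),(706,347),(564,354))]
print(np.array(c),np.mean(c,0)); 
for i in range(4): d=c[(i+1)%4]-c[i]; print(np.linalg.norm(d),np.degrees(np.arctan2(d[1],d[0])))
ctr=(b["FL"]+b["FR"]+b["BL"]+b["BR"])/4; print("shelf c",ctr)
yd=(b["FL"]-b["FR"]);yd/=np.linalg.norm(yd); print("shelf yaw",np.degrees(np.arctan2(-yd[0],yd[1])))
print("mill btn",P(180,332,.146),"tumb",P(294,82,.228),"tumb rim",P(249,82,.228),P(339,82,.228))
print("caddy",P(589,28,.235),P(709,26,.235),P(711,140,.235),P(596,144,.235))
print("jar L/R/bot",P(405,178,.07),P(521,178,.07),P(463,227,.07))
print("side btn",pix("side",[*P(180,332,.146)[:2],.146])*1.5, "FRsh",pix("side",b["FR"])*1.5)
E
```

```text
FL [0.6052 0.3153 0.128 ]
FR [ 0.5898 -0.324   0.128 ]
BR [ 0.7212 -0.3304  0.128 ]
BL [0.7367 0.3133 0.128 ]
len 0.6394854572232272 dep 0.13151520824604285
[[ 0.4964 -0.1667  0.056 ]
 [ 0.4997 -0.2922  0.056 ]
 [ 0.4382 -0.2939  0.056 ]
 [ 0.435  -0.1654  0.056 ]] [ 0.467325 -0.22955   0.056   ]
0.12554337895723536 -88.49376483170562
0.06152349144838904 -178.4166174278391
0.128539838182565 91.42652613251076
0.06141376067299577 -1.212921602145924
shelf c [ 0.663225 -0.00645   0.128   ]
shelf yaw -1.3799224074752143
mill btn [0.46   0.1718 0.146 ] tumb [0.6599 0.0671 0.228 ] tumb rim [0.6608 0.1041 0.228 ] [0.659  0.0301 0.228 ]
caddy [ 0.6977 -0.1761  0.235 ] [ 0.697  -0.2746  0.235 ] [ 0.6026 -0.2719  0.235 ] [ 0.6016 -0.1781  0.235 ]
jar L/R/bot [ 0.5968 -0.0257  0.07  ] [ 0.5943 -0.1307  0.07  ] [ 0.551  -0.0769  0.07  ]
side btn [376.8 347.7] FRsh [460.05 238.5 ]
```

```bash
python3 -m crank '[{"gripper":85,"travel":[0,0,0],"twist":[0,0,0.107]},{"gripper":85,"travel":[0,0,0],"twist":[0,0,0.107]},{"gripper":85,"travel":[0,0,0],"twist":[0,0,0.107]},{"gripper":85,"travel":[0,0,0],"twist":[0,0,0.107]},{"gripper":85,"travel":[25,-40,0],"twist":[0,0,0]},{"gripper":85,"travel":[25,-40,0],"twist":[0,0,0]},{"gripper":85,"travel":[25,-40,0],"twist":[0,0,0]},{"gripper":85,"travel":[25,-40,0],"twist":[0,0,0]},{"gripper":85,"travel":[25,-40,0],"twist":[0,0,0]},{"gripper":85,"travel":[25,-40,0],"twist":[0,0,0]},{"gripper":85,"travel":[12,-40,0],"twist":[0,0,0]},{"gripper":85,"travel":[0,0,0],"twist":[0,0,0]}]'
```

```text
time: 1.6
ee_pos: [0.3854, -0.2277, 0.2312]
tcp_rot: [-180.0, 0.0, -1.2]
wrist_force: [0.8, 0.0, -0.6]
opening: 0.0848
grasp_force: 0.0
```

```bash
python3 -m crank '[{"gripper":85,"travel":[0,0,0],"twist":[0,0.174,0]},{"gripper":85,"travel":[0,0,0],"twist":[0,0.174,0]},{"gripper":85,"travel":[0,0,0],"twist":[0,0.174,0]},{"gripper":85,"travel":[0,0,0],"twist":[0,0.174,0]},{"gripper":85,"travel":[0,0,0],"twist":[0,0.174,0]},{"gripper":85,"travel":[-23,0,19],"twist":[0,0,0]},{"gripper":85,"travel":[-23,0,19],"twist":[0,0,0]},{"gripper":85,"travel":[-23,0,19],"twist":[0,0,0]},{"gripper":85,"travel":[-23,0,19],"twist":[0,0,0]},{"gripper":85,"travel":[0,0,0],"twist":[0,0,0]}]'
```

```text
time: 2.85
ee_pos: [0.3849, -0.2361, 0.11]
tcp_rot: [-179.3, -49.4, -1.6]
wrist_force: [0.7, 0.3, 0.2]
opening: 0.0853
grasp_force: 0.0
```

```bash
python3 -m crank '[{"gripper":85,"travel":[-23,-2,20],"twist":[0,0,0]},{"gripper":85,"travel":[-23,-2,20],"twist":[0,0,0]},{"gripper":85,"travel":[-22,-2,19],"twist":[0,0,0]},{"gripper":85,"travel":[0,0,0],"twist":[0,0,0]},{"gripper":85,"travel":[0,0,0],"twist":[0,0,0]}]'; python3 - <<'E'
from h import *
shot("side","s2.png",(270,130,400,260),4.5)
o=bot.get_obs(); print(o["ee_pos"],o["tcp_rot"],o["q"])
E
```

```text
time: 3.48
ee_pos: [0.3875, -0.231, 0.0251]
tcp_rot: [-179.8, -49.7, -1.3]
wrist_force: [0.1, 0.7, 0.5]
opening: 0.0852
grasp_force: 0.0
[ 0.38755541 -0.23102475  0.02523304] [-179.78035303  -49.70633252   -1.2375292 ] [-53.1887449  -46.7886416  -64.23648622  36.71350431  37.085452
 140.32772643]
```

View pics/s2.png

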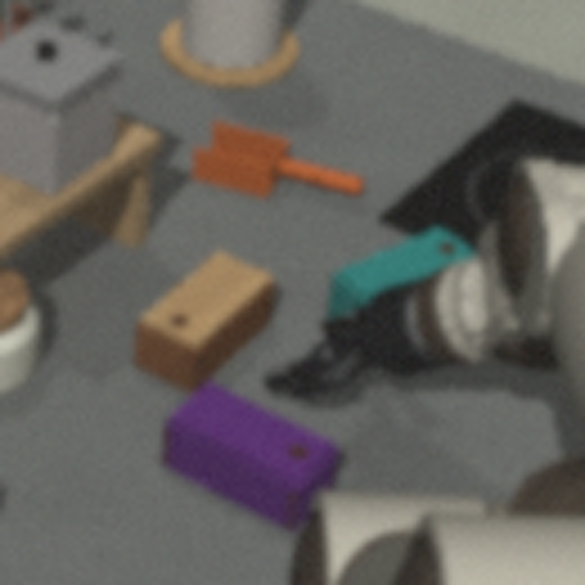

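```bash
python3 -m crank '[{"gripper":85,"travel":[3.5,0,20.5],"twist":[0,0,0]},{"gripper":85,"travel":[9.5,0,11.5],"twist":[0,0,0]},{"gripper":85,"travel":[3.2,0,3.8],"twist":[0,0,0]},{"gripper":85,"travel":[3.2,0,3.8],"twist":[0,0,0]},{"gripper":85,"travel":[3.2,0,3.8],"twist":[0,0,0]},{"gripper":85,"travel":[3.2,0,3.8],"twist":[0,0,0]}]'
python3 -m crank '[{"gripper":85,"travel":[5,-1.5,6],"twist":[0,0,0]},{"gripper":85,"travel":[5,-1.5,6],"twist":[0,0,0]},{"gripper":85,"travel":[5,-1.5,6],"twist":[0,0,0]},{"gripper":85,"travel":[5,-1.5,6],"twist":[0,0,0]},{"gripper":85,"travel":[5,-1.5,6],"twist":[0,0,0]},{"gripper":85,"travel":[5,-1.5,6],"twist":[0,0,0]},{"gripper":85,"travel":[0,0,0],"twist":[0,0,0]}]'; python3 - <<'E'
from h import *
shot("top","t3.png",(270,160,370,260),6)
o=bot.get_obs(); print(o["ee_pos"],o["tcp_rot"],o["q"])
E
```

```text
time: 4.28
ee_pos: [0.4398, -0.2311, 0.012]
tcp_rot: [-179.6, -49.6, -1.4]
wrist_force: [-0.3, -0.5, 0.1]
opening: 0.0848
grasp_force: 0.0
time: 5.15
ee_pos: [0.487, -0.2222, 0.0111]
tcp_rot: [-179.5, -49.6, -1.3]
wrist_force: [0.2, 0.4, -0.8]
opening: 0.085
grasp_force: 0.0
[ 0.48670786 -0.22221294  0.01088145] [-179.51756366  -49.56598615   -1.37092964] [-39.12154634 -32.25825273 -60.45826735  19.18641739  28.20572256
 153.2193899 ]
```

View pics/t3.png

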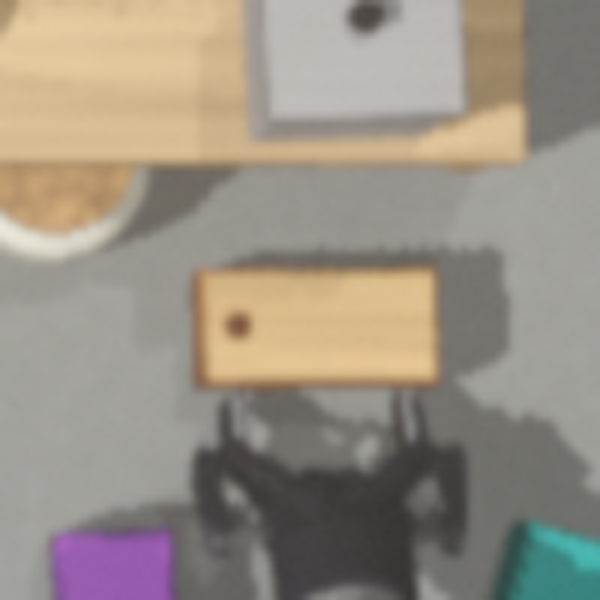

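Box is square to the shelf (lid corners (202,268), (437,268), (438,384), (203,384)), with the fingers right behind it at (225,390) and (410,390).

```bash
python3 - <<'E'
from h import *
P=lambda x,y,z: at("top",(x+.5)/6+269.5,(y+.5)/6+159.5,z)
c=np.array([P(*v,.056) for v in ((200,268),(437,268),(438,384),(201,384))])
th=np.radians(-1.38);R=np.array([[np.cos(th),np.sin(th)],[-np.sin(th),np.cos(th)]])
S=lambda p:(R@(np.array(p)[:2]-[.6632,-.0065])).round(4)
print([S(p) for p in c],S(c.mean(0)),np.ptp(c,0))
print("board FR",S(P(525,163,.128)),"jar right",S(P(148,180,.07)),S(P(50,258,.07)), "tcp",S(bot.get_obs()["ee_pos"]))
E
```

```text
[array([-0.1143, -0.1546]), array([-0.1143, -0.284 ]), array([-0.1776, -0.2833]), array([-0.1776, -0.1544])] [-0.146  -0.2191] [0.0664 0.1311 0.    ]
board FR [-0.0654 -0.3182] jar right [-0.0675 -0.1255] [-0.1101 -0.072 ] tcp [-0.1712 -0.2199]
```

```bash
python3 -m crank '[{"gripper":85,"travel":[6,-0.7,6.8],"twist":[0,0,0]},{"gripper":85,"travel":[6,-0.7,6.8],"twist":[0,0,0]},{"gripper":85,"travel":[6,-0.7,6.8],"twist":[0,0,0]},{"gripper":85,"travel":[6,-0.7,6.8],"twist":[0,0,0]},{"gripper":85,"travel":[6,-0.7,6.8],"twist":[0,0,0]},{"gripper":85,"travel":[6,-0.5,6.8],"twist":[0,0,0]},{"gripper":85,"travel":[6,0,6.8],"twist":[0,0,0]},{"gripper":85,"travel":[6,0,6.8],"twist":[0,0,0]},{"gripper":85,"travel":[6,0,6.8],"twist":[0,0,0]},{"gripper":85,"travel":[6,0,6.8],"twist":[0,0,0]},{"gripper":85,"travel":[0,0,0],"twist":[0,0,0]}]'; python3 - <<'E'
from h import *
shot("top","t4.png",(250,140,370,260),5)
th=np.radians(-1.38);R=np.array([[np.cos(th),np.sin(th)],[-np.sin(th),np.cos(th)]])
o=bot.get_obs();print(R@(o["ee_pos"][:2]-[.6632,-.0065]),o["wrist_force"])
E
```

```text
time: 6.58
ee_pos: [0.5783, -0.2205, 0.0136]
tcp_rot: [-179.6, -49.7, -1.3]
wrist_force: [-0.4, -1.2, -0.7]
opening: 0.0848
grasp_force: 0.0
[-0.08009844 -0.2159971 ] [ 0.31810428 -0.55723953  0.27827002]
```

View pics/t4.png

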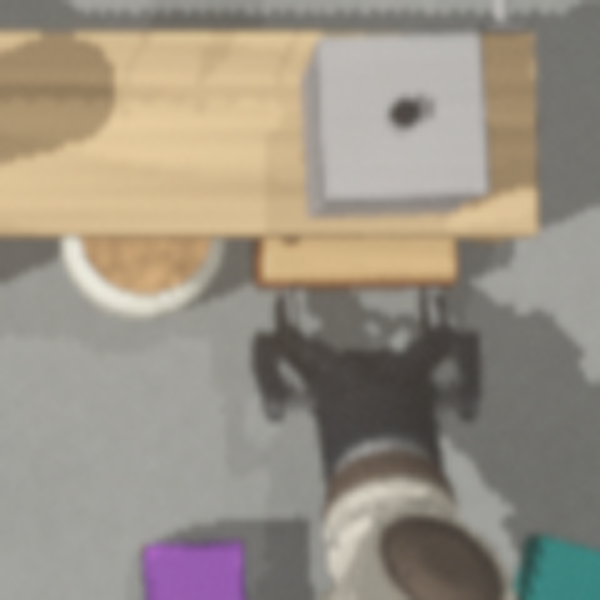

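The box is half in, square, its front edge at row 286. It lies between columns 260 and 457, well clear of the jar at 220. I'll push it the rest of the way.

```bash
python3 -m crank '[{"gripper":85,"travel":[6,0,6.8],"twist":[0,0,0]},{"gripper":85,"travel":[6,0,6.8],"twist":[0,0,0]},{"gripper":85,"travel":[6,0,6.8],"twist":[0,0,0]},{"gripper":85,"travel":[5,0,5.6],"twist":[0,0,0]},{"gripper":85,"travel":[3,0,3.4],"twist":[0,0,0]},{"gripper":85,"travel":[0,0,0],"twist":[0,0,0]},{"gripper":85,"travel":[0,0,0],"twist":[0,0,0]}]'; python3 - <<'E'
from h import *
th=np.radians(-1.38);R=np.array([[np.cos(th),np.sin(th)],[-np.sin(th),np.cos(th)]])
o=bot.get_obs();print(R@(o["ee_pos"][:2]-[.6632,-.0065]),o["wrist_force"])
E
```

```text
time: 7.5
ee_pos: [0.6168, -0.2213, 0.0142]
tcp_rot: [-179.6, -49.6, -1.4]
wrist_force: [0.6, -0.2, -0.2]
opening: 0.0852
grasp_force: 0.0
[-0.04121293 -0.21586539] [ 0.64094147 -0.23684856 -0.1705173 ]
```

```bash
python3 -m crank '[{"gripper":85,"travel":[-6.4,0,-7.7],"twist":[0,0,0]},{"gripper":85,"travel":[-13,0,-15.4],"twist":[0,0,0]},{"gripper":85,"travel":[-13,0,-15.4],"twist":[0,0,0]},{"gripper":85,"travel":[-13,0,-15.4],"twist":[0,0,0]},{"gripper":85,"travel":[-13,0,-15.4],"twist":[0,0,0]},{"gripper":85,"travel":[-13,0,-15.4],"twist":[0,0,0]},{"gripper":85,"travel":[-13,0,-15.4],"twist":[0,0,0]},{"gripper":85,"travel":[0,0,-40],"twist":[0,0,0]},{"gripper":85,"travel":[20,0,-40],"twist":[0,0,0]},{"gripper":85,"travel":[32,0,-40],"twist":[0,0,0]},{"gripper":85,"travel":[32,0,-40],"twist":[0,0,0]},{"gripper":85,"travel":[32,0,-40],"twist":[0,0,0]}]'
python3 -m crank '[{"gripper":85,"travel":[0,0,0],"twist":[0,-0.174,0]},{"gripper":85,"travel":[0,0,0],"twist":[0,-0.174,0]},{"gripper":85,"travel":[0,0,0],"twist":[0,-0.174,0]},{"gripper":85,"travel":[0,0,0],"twist":[0,-0.174,0]},{"gripper":85,"travel":[0,0,0],"twist":[0,-0.17,0]},{"gripper":85,"travel":[0,0,0],"twist":[0,0,-0.162]},{"gripper":85,"travel":[0,0,0],"twist":[0,0,-0.162]},{"gripper":85,"travel":[0,0,0],"twist":[0,0,-0.162]},{"gripper":85,"travel":[0,0,0],"twist":[0,0,-0.162]},{"gripper":85,"travel":[0,0,0],"twist":[0,0,-0.162]},{"gripper":85,"travel":[0,0,0],"twist":[0,0,0]}]'
python3 - <<'E'
from h import *
from scipy.spatial.transform import Rotation as Ro
o=bot.get_obs(); R=Ro.from_euler("xyz",o["tcp_rot"],degrees=True).as_matrix()
print(R.T@(np.array([.46,.172,.25])-o["ee_pos"])*1000)
im=bot.camera("top")[:,:,::-1]; cv2.imwrite("pics/raw_t5.png",im)
sd=bot.camera("side")[:,:,::-1]; cv2.imwrite("pics/raw_s5.png",sd)
a=cv2.resize(im[150:250,170:370],None,fx=4,fy=4,interpolation=cv2.INTER_CUBIC)
cv2.imwrite("pics/t5.png",a)
E
```

```text
time: 9.0
ee_pos: [0.4077, -0.2183, 0.2333]
tcp_rot: [-179.5, -49.6, -1.4]
wrist_force: [0.8, -0.6, 0.5]
opening: 0.0848
grasp_force: 0.0
time: 10.38
ee_pos: [0.4081, -0.2186, 0.2325]
tcp_rot: [-179.8, -0.2, 45.3]
wrist_force: [0.0, 1.3, -0.3]
opening: 0.0851
grasp_force: 0.0
[ 314.03339328 -238.06103239  -15.57211627]
```

View pics/t5.png

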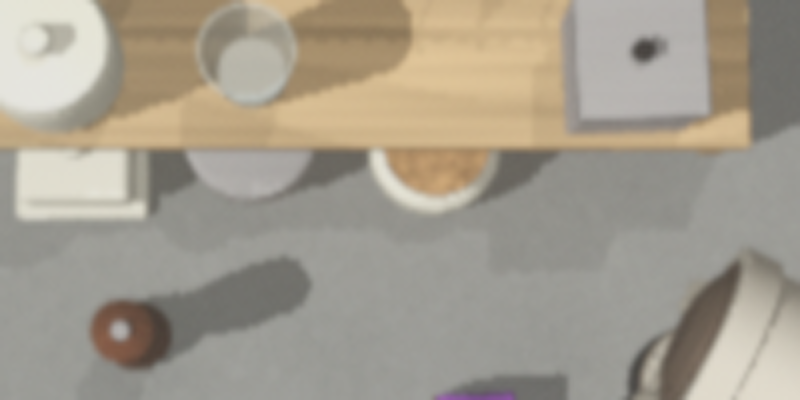

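The box is out of sight under the board and the mill button is unchanged at (120,330). Now over to the mill.

```bash
python3 -m crank '[{"gripper":85,"travel":[31.4,-23.8,-2],"twist":[0,0,0]},{"gripper":85,"travel":[31.4,-23.8,-2],"twist":[0,0,0]},{"gripper":85,"travel":[31.4,-23.8,-2],"twist":[0,0,0]},{"gripper":85,"travel":[31.4,-23.8,0],"twist":[0,0,0]},{"gripper":85,"travel":[31.4,-23.8,0],"twist":[0,0,0]},{"gripper":85,"travel":[31.4,-23.8,0],"twist":[0,0,0]},{"gripper":85,"travel":[31.4,-23.8,0],"twist":[0,0,0]},{"gripper":85,"travel":[31.4,-23.8,0],"twist":[0,0,0]},{"gripper":85,"travel":[31.4,-23.8,0],"twist":[0,0,0]},{"gripper":85,"travel":[31.4,-23.8,0],"twist":[0,0,0]},{"gripper":85,"travel":[0,0,0],"twist":[0,0,0]}]' 30
python3 - <<'E'
from h import *
from scipy.spatial.transform import Rotation as Ro
o=bot.get_obs(); R=Ro.from_euler("xyz",o["tcp_rot"],degrees=True).as_matrix()
print(R.T@(np.array([.46,.172,.091])-o["ee_pos"])*1000, o["q"])
shot("side","s6.png",(210,150,310,280),4.5)
E
```

```text
time: 11.85
ee_pos: [0.4598, 0.1739, 0.2397]
tcp_rot: [-179.7, -0.2, 45.4]
wrist_force: [0.1, -0.2, -0.1]
opening: 0.0848
grasp_force: 0.0
[ -1.67736621   2.13018255 148.70276507] [ 20.54729516  -2.86568016   3.05654329  95.87960767   0.2964788
 155.19164606]
```

View pics/s6.png

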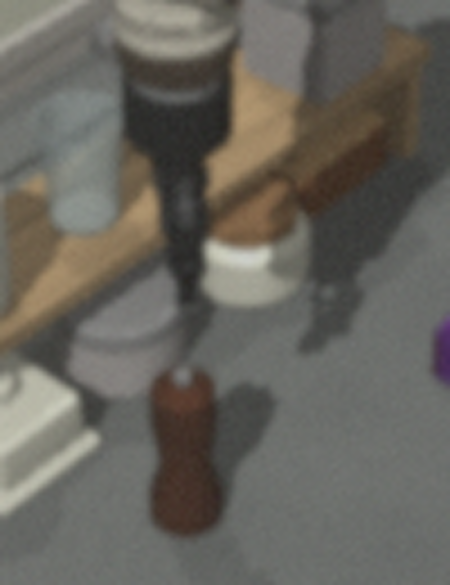

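The fingers are directly above the mill (button at (183,378)), closing at 45°, and the box shows under the board. Descend and grip.

```bash
python3 -m crank '[{"gripper":85,"travel":[-1.7,2.1,25],"twist":[0,0,0]},{"gripper":85,"travel":[0,0,28],"twist":[0,0,0]},{"gripper":85,"travel":[0,0,25],"twist":[0,0,0]},{"gripper":85,"travel":[0,0,25],"twist":[0,0,0]},{"gripper":85,"travel":[0,0,25],"twist":[0,0,0]},{"gripper":85,"travel":[0,0,25],"twist":[0,0,0]},{"gripper":85,"travel":[0,0,0],"twist":[0,0,0]},{"gripper":40,"travel":[0,0,0],"twist":[0,0,0]},{"gripper":40,"travel":[0,0,0],"twist":[0,0,0]},{"gripper":40,"travel":[0,0,0],"twist":[0,0,0]},{"gripper":40,"travel":[0,0,0],"twist":[0,0,0]},{"gripper":40,"travel":[0,0,0],"twist":[0,0,0]}]' 30
python3 -m crank '[{"gripper":40,"travel":[0,0,0],"twist":[0,0,0]},{"gripper":40,"travel":[0,0,0],"twist":[0,0,0]},{"gripper":40,"travel":[0,0,0],"twist":[0,0,0]}]' 35
```

```text
time: 13.4
ee_pos: [0.4608, 0.1704, 0.0886]
tcp_rot: [-179.8, -0.3, 45.4]
wrist_force: [-1.1, 0.7, 6.2]
opening: 0.0491
grasp_force: 30.6
time: 13.78
ee_pos: [0.4608, 0.1704, 0.0886]
tcp_rot: [-179.8, -0.3, 45.4]
wrist_force: [-1.2, 0.1, 6.7]
opening: 0.0491
grasp_force: 34.8
```

```bash
python3 -m crank '[{"gripper":40,"travel":[0,0,-10],"twist":[0,0,0]},{"gripper":40,"travel":[0,0,-30],"twist":[0,0,0]},{"gripper":40,"travel":[0,0,-35],"twist":[0,0,0]},{"gripper":40,"travel":[0,0,-35],"twist":[0,0,0]},{"gripper":40,"travel":[0,0,-35],"twist":[0,0,0]},{"gripper":40,"travel":[0,0,-30],"twist":[0,0,0]},{"gripper":40,"travel":[0,0,0],"twist":[0,0,0]}]'
python3 -m crank '[{"gripper":40,"travel":[-12,12,0],"twist":[0,0,0]},{"gripper":40,"travel":[-20,20,0],"twist":[0,0,0]},{"gripper":40,"travel":[-20,20,0],"twist":[0,0,0]},{"gripper":40,"travel":[-20,20,0],"twist":[0,0,0]},{"gripper":40,"travel":[-20,20,0],"twist":[0,0,0]},{"gripper":40,"travel":[-20,20,0],"twist":[0,0,0]},{"gripper":40,"travel":[-20,20,0],"twist":[0,0,0]},{"gripper":40,"travel":[-20,20,0],"twist":[0,0,0]},{"gripper":40,"travel":[-12,12,0],"twist":[0,0,0]},{"gripper":40,"travel":[-10,8,0],"twist":[0,0,0]},{"gripper":40,"travel":[0,0,0],"twist":[0,0,0]},{"gripper":40,"travel":[0,0,0],"twist":[0,0,0]}]'
python3 - <<'E'
from h import *
from scipy.spatial.transform import Rotation as Ro
o=bot.get_obs(); R=Ro.from_euler("xyz",o["tcp_rot"],degrees=True).as_matrix()
print(R.T@(np.array([.6496,-.0742,.264])-o["ee_pos"])*1000, o["q"])
E
```

```text
time: 14.65
ee_pos: [0.461, 0.1694, 0.2644]
tcp_rot: [-179.9, -0.4, 45.4]
wrist_force: [0.5, 0.5, -2.4]
opening: 0.049
grasp_force: 37.1
time: 16.15
ee_pos: [0.4604, -0.075, 0.2609]
tcp_rot: [-179.8, -0.2, 45.4]
wrist_force: [-0.4, 0.2, -2.6]
opening: 0.0494
grasp_force: 37.1
[133.49549835 134.0923538   -3.1724769 ] [ -9.42885764  -5.57430322   2.89301006  98.54328171   0.28863078
 125.19617169]
```

```bash
python3 -m crank '[{"gripper":40,"travel":[8,8,-3],"twist":[0,0,0]},{"gripper":40,"travel":[14,14,0],"twist":[0,0,0]},{"gripper":40,"travel":[16,16,0],"twist":[0,0,0]},{"gripper":40,"travel":[16,16,0],"twist":[0,0,0]},{"gripper":40,"travel":[16,16,0],"twist":[0,0,0]},{"gripper":40,"travel":[16,16,0],"twist":[0,0,0]},{"gripper":40,"travel":[16,16,0],"twist":[0,0,0]},{"gripper":40,"travel":[14,14,0],"twist":[0,0,0]},{"gripper":40,"travel":[10,10,0],"twist":[0,0,0]},{"gripper":40,"travel":[7.5,8,0],"twist":[0,0,0]},{"gripper":40,"travel":[0,0,0],"twist":[0,0,0]},{"gripper":40,"travel":[0,0,0],"twist":[0,0,0]}]'
python3 - <<'E'
from h import *
shot("side","s7.png",(150,90,320,240),4)
print(bot.get_obs()["ee_pos"])
E
```

```text
time: 17.65
ee_pos: [0.6496, -0.0743, 0.2637]
tcp_rot: [-179.8, -0.2, 45.4]
wrist_force: [0.1, 0.2, -2.7]
opening: 0.0491
grasp_force: 37.2
[ 0.64942876 -0.07437451  0.26393809]
```

View pics/s7.png

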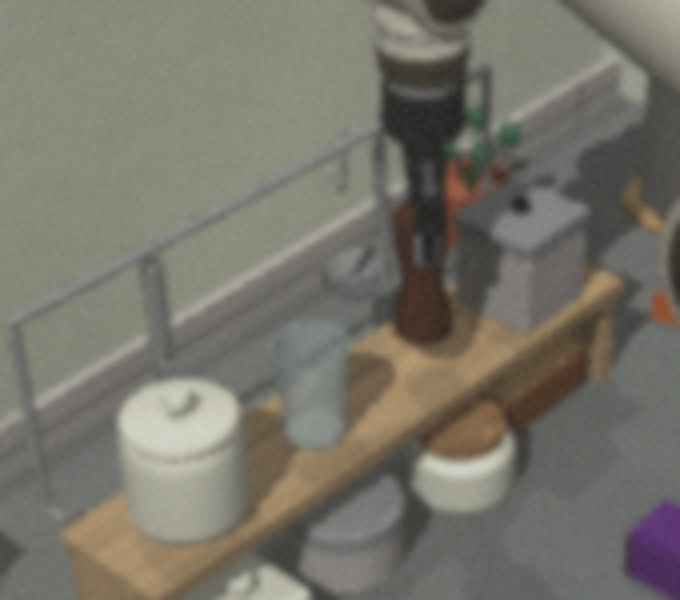

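The mill is between the tumbler and the caddy, upright, about 47 mm above the board. Lower it.

```bash
python3 -m crank '[{"gripper":40,"travel":[0,0,10],"twist":[0,0,0]},{"gripper":40,"travel":[0,0,10],"twist":[0,0,0]},{"gripper":40,"travel":[0,0,10],"twist":[0,0,0]},{"gripper":40,"travel":[0,0,8],"twist":[0,0,0]},{"gripper":40,"travel":[0,0,3],"twist":[0,0,0]},{"gripper":40,"travel":[0,0,2],"twist":[0,0,0]},{"gripper":40,"travel":[0,0,0],"twist":[0,0,0]}]'
python3 -m crank '[{"gripper":40,"travel":[0,0,1],"twist":[0,0,0]},{"gripper":40,"travel":[0,0,1],"twist":[0,0,0]},{"gripper":40,"travel":[0,0,1],"twist":[0,0,0]},{"gripper":40,"travel":[0,0,0],"twist":[0,0,0]},{"gripper":40,"travel":[0,0,0],"twist":[0,0,0]}]'
```

```text
time: 18.58
ee_pos: [0.6496, -0.0745, 0.221]
tcp_rot: [-179.8, -0.2, 45.4]
wrist_force: [0.9, -0.7, -2.1]
opening: 0.049
grasp_force: 37.2
time: 19.2
ee_pos: [0.6495, -0.0744, 0.2179]
tcp_rot: [-179.8, -0.2, 45.4]
wrist_force: [-0.1, 0.2, -2.3]
opening: 0.0491
grasp_force: 37.2
```

```bash
python3 -m crank '[{"gripper":40,"travel":[0,0,1],"twist":[0,0,0]},{"gripper":40,"travel":[0,0,0],"twist":[0,0,0]},{"gripper":40,"travel":[0,0,0],"twist":[0,0,0]}]'
python3 -m crank '[{"gripper":40,"travel":[0,0,0.7],"twist":[0,0,0]},{"gripper":40,"travel":[0,0,0],"twist":[0,0,0]},{"gripper":40,"travel":[0,0,0],"twist":[0,0,0]}]'
```

```text
time: 19.58
ee_pos: [0.6495, -0.0744, 0.2169]
tcp_rot: [-179.8, -0.2, 45.4]
wrist_force: [-0.2, -0.8, -2.4]
opening: 0.0491
grasp_force: 37.3
time: 19.95
ee_pos: [0.6496, -0.0744, 0.2167]
tcp_rot: [-179.8, -0.2, 45.4]
wrist_force: [-2.4, 0.2, 3.3]
opening: 0.049
grasp_force: 37.6
```

Foot is on the board (wrist force up to +3.3 N). Release and withdraw straight up.

```bash
python3 -m crank '[{"gripper":55,"travel":[0,0,0],"twist":[0,0,0]},{"gripper":70,"travel":[0,0,0],"twist":[0,0,0]},{"gripper":80,"travel":[0,0,0],"twist":[0,0,0]},{"gripper":80,"travel":[0,0,0],"twist":[0,0,0]},{"gripper":80,"travel":[0,0,-6],"twist":[0,0,0]},{"gripper":80,"travel":[0,0,-15],"twist":[0,0,0]},{"gripper":80,"travel":[0,0,-20],"twist":[0,0,0]},{"gripper":80,"travel":[0,0,-20],"twist":[0,0,0]},{"gripper":80,"travel":[0,0,-20],"twist":[0,0,0]},{"gripper":80,"travel":[0,0,-20],"twist":[0,0,0]},{"gripper":80,"travel":[0,0,-15],"twist":[0,0,0]},{"gripper":80,"travel":[0,0,0],"twist":[0,0,0]}]'
python3 -m crank '[{"gripper":80,"travel":[-15,-15,0],"twist":[0,0,0]},{"gripper":80,"travel":[-20,-20,0],"twist":[0,0,0]},{"gripper":80,"travel":[-20,-20,0],"twist":[0,0,0]},{"gripper":80,"travel":[-20,-20,0],"twist":[0,0,0]},{"gripper":80,"travel":[-20,-20,0],"twist":[0,0,0]},{"gripper":80,"travel":[-20,-20,0],"twist":[0,0,0]},{"gripper":80,"travel":[-20,-20,0],"twist":[0,0,0]},{"gripper":80,"travel":[-15,-15,0],"twist":[0,0,0]},{"gripper":80,"travel":[0,0,0],"twist":[0,0,0]},{"gripper":80,"travel":[0,0,0],"twist":[0,0,0]}]'
python3 - <<'E'
from h import *
a=bot.camera("side")[80:240,150:340,::-1]; b=bot.camera("top")[130:240,150:370,::-1]
r=lambda i,w:cv2.resize(i,(w,int(i.shape[0]*w/i.shape[1])),interpolation=cv2.INTER_CUBIC)
cv2.imwrite("pics/f.png",np.hstack([cv2.copyMakeBorder(r(a,360),0,max(0,303-303),0,0,0)[:303], cv2.copyMakeBorder(r(b,440),0,303-220,0,0,cv2.BORDER_CONSTANT)]))
E
```

```text
time: 21.45
ee_pos: [0.6499, -0.0751, 0.3335]
tcp_rot: [-179.9, -0.3, 45.4]
wrist_force: [-0.3, -0.4, 0.5]
opening: 0.0801
grasp_force: 0.0
time: 22.7
ee_pos: [0.4379, -0.0763, 0.3318]
tcp_rot: [-179.8, -0.2, 45.4]
wrist_force: [-0.1, -0.2, -0.0]
opening: 0.08
grasp_force: 0.0
```

View pics/f.png

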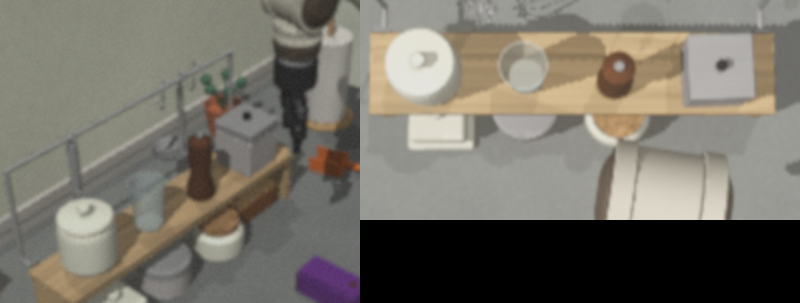

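The mill stands upright on the board at (200,170) and (617,72). The box is fully hidden under the board from above, and everything else is where it was. Handing in.

```bash
python3 -c "
from workcell import bot
print(bot.job_done())"
```

```text
the job is handed in; nothing more can be done
None
```

The mill stands upright in the free place on the board, the spice box is wholly under the board in the free bay, no bumps showed in the forces or pictures, and the job is handed in; no verdict was returned.

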